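# Line up the sample bottles on the filler's drip tray

### The arm

A 7-joint arm with a two-finger parallel gripper is mounted at the origin on the work surface. World frame = base frame: x ahead of the robot, y to its left, z up, the work surface at z = 0. Lengths are in m, angles in rad, forces in N, time in s.
With the tool pointing down it reaches from about 0.4 to 0.85 m from the base axis. Payload 4.4 kg.
Tool frame: the origin (TCP) lies at the very end of the fingers, on their centre line; the grasp point (between the pads) lies 19 mm behind it; z points along the fingers, y is the line along which they close (so a half turn about z gives the same grasp; the last joint's range is limited). The gripper opens to 94 mm and grips with 3 to 60 N. Pads are 16 mm wide; open, the fingers measure 119 mm over their backs; the gripper's body (75 mm by 177 mm) begins 78 mm behind the grasp point.
Start: joints at [1.064, 0.628, 0.038, 1.517, -0.027, 0.996, -0.02], TCP at [0.277, -0.588, 0.185] pointing down, gripper open.
Joint ranges: [-3.06, 3.06], [-0.37, 2.12], [-1.25, 1.32], [0.18, 2.47], [-1.1, 4.24], [0.23, 1.98], [-2.94, 2.94]. Speed limits (rad/s): [2.57, 2.57, 3.14, 3.14, 3.14, 3.14, 3.14].

### API

Orientations are given as [roll, pitch, yaw] about the fixed x, y, z axes, in that order (R = Rz(yaw) Ry(pitch) Rx(roll)).
In Python, from rig import arm gives the robot as it stands.
- The arm moves only by the tool carry_out, never from a script. Its argument "deltas" is a list that holds one entry, the list of rows, each a list of 7 numbers: the turn, a rotation vector about the tool's x, y, z in degrees, then the shift along the tool's x, y, z in cm, then the opening, from -1 (shut) to 1 (fully open). In form: [[[wx, wy, wz, dx, dy, dz, grip], ...]]. A call has 1 to 5 rows; each row is the pose to reach, as a shift and turn from the pose commanded when the call began, along the tool's axes at that moment; what a row does not reach only later rows make up. A row lasts 1/12 s, in which the tool goes at most 41.7 mm and 7.16 degrees, less where a joint would pass 70% of its speed; a pose out of reach is approached as far as the arm can. A call with a gripper value outside its range is refused whole. The fingers move at their own pace and stop on an object; "force" is the grip in N (left out, the last holds). Time passes only in rows, so rows that repeat a pose let the fingers close. It gives the time, the measured TCP pose, the force, the opening and the grip force at its end, in the units of the state.
- arm.read_state(): the state, without advancing time (a new reading comes with each control period).
- arm.snapshot(name): name is "scene" or "top" or "wrist"; returns a dict with "pixels" (420x560x3 uint8, red, green, blue), "intrinsics" (3x3 intrinsics, pixels), "D" ([k1, k2, p1, p2, k3] as OpenCV has them; the pictures are not rectified), "extrinsics" (4x4, takes a point from camera to world coordinates). Camera axes: x right, y up, looking along -z (the intrinsics and any distortion apply to the point x, -y, -z); pixel columns grow to the right and rows downward; lengths in m; the calibration is good to about 2 mm. A picture is of the moment at which its call begins. There is no depth.
- arm.hand_in(): hands the job in; it is judged then, once.
The state is a dict: "time_s": time; "q": joint angles; "joint_vel": joint speeds; "joint_torque": joint torques, N m; "tool_pos": TCP position; "tool_rot": TCP orientation; "force": force on the tool from outside, world axes, zero at the start; "torque": the same for the moment, N m; "finger_gap": finger opening in m; "finger_force": force on a finger pad.
Only numpy, scipy, OpenCV 4.12 (cv2) and the standard library are available. Lean on these libraries where they do the work, as an engineer would, in place of code of your own. Each camera call takes 0.05 s, during which the arm holds its last target. There are 200 camera calls.

### The job

Stand the four amber sample bottles on the four white pads of the drip tray in order of height, the shortest on the pad next to the drain tap and the tallest at the far end from it. Set each one upright in the middle of its pad, and do not let any bottle fall over on the way.

Things in the scene. Friction and masses are not known exactly. Their poses are not given: they have to be found in the camera images.
- bottle_q: the smallest of four loose, capped amber glass bottles: 80 mm tall, round body 44 mm in diameter from the base up to 34 mm, then a shoulder to a 26 mm neck, and on top an aluminium screw cap 30 mm in diameter and 24 mm high. Starts upright on the bench, before or beside the tray. Origin: centre of its underside; z runs up its axis
- bottle_s: the second smallest of four loose, capped amber glass bottles: 105 mm tall, round body 50 mm in diameter from the base up to 59 mm, then a shoulder to a 26 mm neck, and on top an aluminium screw cap 30 mm in diameter and 24 mm high. Starts upright on the bench, before or beside the tray. Origin: centre of its underside; z runs up its axis
- bottle_p: the second tallest of four loose, capped amber glass bottles: 130 mm tall, round body 56 mm in diameter from the base up to 84 mm, then a shoulder to a 26 mm neck, and on top an aluminium screw cap 30 mm in diameter and 24 mm high. Starts upright on the bench, before or beside the tray. Origin: centre of its underside; z runs up its axis
- bottle_r: the tallest of four loose, capped amber glass bottles: 160 mm tall, round body 62 mm in diameter from the base up to 114 mm, then a shoulder to a 26 mm neck, and on top an aluminium screw cap 30 mm in diameter and 24 mm high. Starts upright on the bench, before or beside the tray. Origin: centre of its underside; z runs up its axis
- pad_a: round white plastic pad, 72 mm in diameter and 4 mm thick, fixed on the dark drip tray: the first, rightmost (lowest y) as seen from the robot, of a straight row of four at 95 mm spacing. The tray is 126 x 486 mm, its floor 10 mm and its rim 16 mm above the bench. Origin: centre of the pad's underside, so its top is 4 mm above the origin; y points along the row to the next pad on the left
- pad_b: round white plastic pad, 72 mm in diameter and 4 mm thick, fixed on the dark drip tray: the second from the right as seen from the robot, of a straight row of four at 95 mm spacing. The tray is 126 x 486 mm, its floor 10 mm and its rim 16 mm above the bench. Origin: centre of the pad's underside, so its top is 4 mm above the origin; y points along the row to the next pad on the left
- pad_c: round white plastic pad, 72 mm in diameter and 4 mm thick, fixed on the dark drip tray: the third from the right as seen from the robot, of a straight row of four at 95 mm spacing. The tray is 126 x 486 mm, its floor 10 mm and its rim 16 mm above the bench. Origin: centre of the pad's underside, so its top is 4 mm above the origin; y points along the row to the next pad on the left
- pad_d: round white plastic pad, 72 mm in diameter and 4 mm thick, fixed on the dark drip tray: the fourth, leftmost (highest y) as seen from the robot, of a straight row of four at 95 mm spacing. The tray is 126 x 486 mm, its floor 10 mm and its rim 16 mm above the bench. Origin: centre of the pad's underside, so its top is 4 mm above the origin; y points along the row to the next pad on the left
- drain_tap: drain tap fixed on the tray in line with the pads, beyond either the leftmost or the rightmost pad (66 mm from that pad's centre): round, steel foot, brass stem and black knob, 30 mm in diameter, 40 mm tall. At the tray's other end there is only a flat steel disc. Origin: centre of its underside
There are look-alikes about, which are no part of the job. Leave any blue look-alike of the bottle_r alone.

How it is judged:
By the outcome, as a careful person would: the job done as asked, in the order asked, and still so for the second after the job is handed in, with the robot touching nothing.
It also fails if it takes over 112 s, if anything falls off the work surface, if the arm or the gripper's body presses on something with over 40 N, if the wrist force passes 120 N, or if a joint passes its speed limit or range.

## Working session

There is one attempt and no reset: what is moved stays moved. The work goes in short steps, Python scripts to look and compute and a tool call to move; the robot and the scene stay as the last step left them, time stands still between calls to the robot, and variables do not carry over. Pictures are saved under pics/ and viewed, at most 14 in all, crops included, and the job is handed in when it is done.

Besides the shell and the picture viewer there is one more tool, called after "Request:" as name(argument=value, ...) on one line, values as JSON. carry_out: Moves the arm, as the interface text tells. Its arguments: {"type":"object","properties":{"deltas":{"type":"array","items":{"type":"array","items":{"type":"array","items":{"type":"number"}}}},"force":{"type":"number"}},"required":["deltas"]}

```bash
mkdir -p pics; ls; python3 - <<'E'
from rig import arm
import cv2
s=arm.read_state(); print(s)
for n in ("scene","top"):
    d=arm.snapshot(n); cv2.imwrite(f"pics/{n}1.png",d["pixels"][:,:,::-1]); print(n,d["intrinsics"],d["D"],d["extrinsics"])
E
```

```text
pics
{'time_s': 0.0, 'q': array([ 1.06418425,  0.62930953,  0.03847236,  1.51828867, -0.02699519,
        0.99626125, -0.02001892]), 'joint_vel': array([ 1.14093010e-03, -1.79368254e-03, -7.35459442e-05, -1.13469433e-03,
       -3.16310679e-04, -4.31525333e-04, -5.15882656e-04]), 'joint_torque': array([ 7.42917273e-04, -5.49724460e+01,  1.14359457e+00, -1.86631358e+01,
       -5.22467284e-02,  2.37952941e-02,  1.92352536e-04]), 'tool_pos': array([ 0.27707247, -0.58727607,  0.18420377]), 'tool_rot': array([-3.13984513e+00,  4.11677574e-05,  4.40773015e-01]), 'force': array([-0.39680371,  0.20485093, -0.85659085]), 'torque': array([-0.03208746, -0.00636983, -0.00386096]), 'finger_force': 0.0, 'finger_gap': 0.09353272790066335}
scene [[528.95046107   0.         284.87220613]
 [  0.         528.95046107 200.08822715]
 [  0.           0.           1.        ]] [0.06012026 0.         0.         0.         0.        ] [[ 0.15141938 -0.5596608   0.81477111  1.54838048]
 [ 0.9884507   0.0806317  -0.12831112 -0.19933737]
 [ 0.00611433  0.82478986  0.56540631  0.7354209 ]
 [ 0.          0.          0.          1.        ]]
top [[449.95149948   0.         280.37420769]
 [  0.         449.95149948 203.12949266]
 [  0.           0.           1.        ]] [-0.10403927  0.          0.          0.          0.        ] [[ 0.01617186  0.99700319 -0.07565121  0.43832749]
 [-0.99975621  0.01726127  0.01376874 -0.01872706]
 [ 0.01503331  0.0754101   0.99703927  1.24246341]
 [ 0.          0.          0.          1.        ]]
```

View pics/scene1.png

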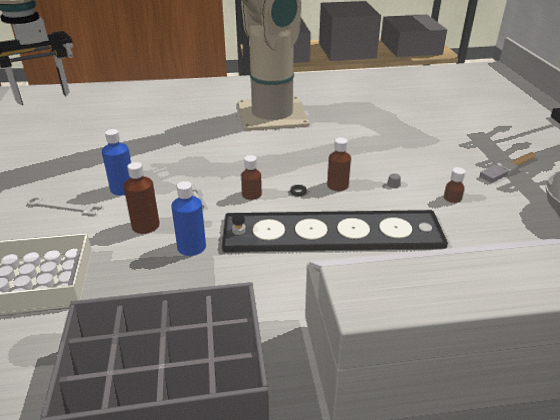

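View pics/top1.png

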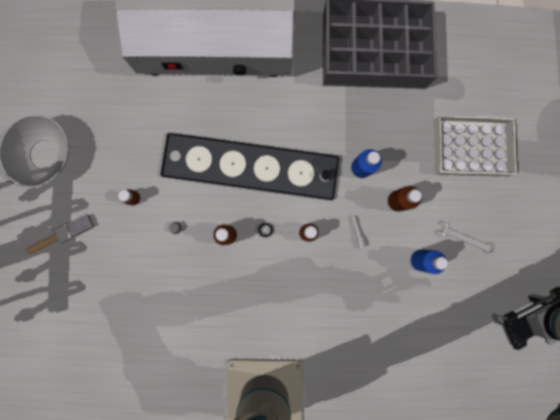

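```bash
cat >h.py <<'E'
import numpy as np, cv2
from scipy.spatial.transform import Rotation as Rn
from rig import arm
def ray(d,uv):
    p=cv2.undistortPoints(np.array([[uv]],float),d["intrinsics"],d["D"])[0,0]
    E=d["extrinsics"]; v=E[:3,:3]@np.array([p[0],-p[1],-1.0]); return E[:3,3],v
def onz(d,uv,z):
    o,v=ray(d,uv); return o+v*(z-o[2])/v[2]
def tri(d1,u1,d2,u2):
    o,v=ray(d1,u1); p,w=ray(d2,u2)
    st=np.linalg.lstsq(np.stack([v,-w],1),p-o,rcond=None)[0]
    a,b=o+st[0]*v,p+st[1]*w; return (a+b)/2,np.linalg.norm(a-b)
def blobs(m,lo=20,hi=3000):
    n,l,s,c=cv2.connectedComponentsWithStats(m.astype(np.uint8))
    return [(c[i],s[i]) for i in range(1,n) if lo<s[i][4]<hi]
def go(x,y,z,yaw):
    "shift/turn in tool axes (deg, cm) from the present pose to a tool-down pose"
    s=arm.read_state(); R=Rn.from_euler('xyz',s["tool_rot"]); T=Rn.from_euler('xyz',[np.pi,0,yaw])
    return np.round(np.r_[(R.inv()*T).as_rotvec(degrees=True),R.inv().apply(np.array([x,y,z])-s["tool_pos"])*100],2)
E
python3 - <<'E'
from h import *
ds={n:arm.snapshot(n) for n in("scene","top")}
for n,d in ds.items():
    im=d["pixels"]; m=im.min(2)>(190 if n=="top" else 185)
    for c,s in blobs(m,15,1500):
        z=.014
        if n=="top" and c[1]<290 or n=="scene" and 120<c[1]<260: print(n,c.round(1),s,onz(d,c,z).round(4))
E
```

```text
scene [508.3 143.2] [497 137  25  14 121] [0.3168 0.6355 0.014 ]
scene [519.8 152.9] [509 147  26  12 114] [0.3738 0.6389 0.014 ]
scene [ 10.7 153.5] [  0 150  20   9  61] [ 0.1833 -0.7348  0.014 ]
scene [ 26.8 156.7] [ 23 154  10   6  16] [ 0.2068 -0.6892  0.014 ]
scene [545.9 173.5] [532 161  28  21 156] [0.4847 0.6488 0.014 ]
scene [297.7 177.5] [ 262  162   66   29 1043] [0.4118 0.0125 0.014 ]
scene [ 11.2 167.5] [  4 164  19   7  39] [ 0.2604 -0.7145  0.014 ]
scene [ 87.8 178.6] [ 53 164  55  30 710] [ 0.3427 -0.5147  0.014 ]
scene [163.  173.5] [158 171  11   6  33] [ 0.3437 -0.3293  0.014 ]
scene [ 58.  185.5] [ 51 183  12   6  20] [ 0.3657 -0.5813  0.014 ]
scene [ 20.5 187.6] [ 16 185  10   6  21] [ 0.3629 -0.668   0.014 ]
scene [542.9 187.7] [540 186   6   6  17] [0.5463 0.6049 0.014 ]
scene [  2.8 193.2] [  0 190   8   7  20] [ 0.3831 -0.7026  0.014 ]
scene [ 48.6 194.7] [ 42 191  15   9  38] [ 0.4048 -0.5953  0.014 ]
scene [165.2 203.4] [155 191  23  27 367] [ 0.4821 -0.3194  0.014 ]
scene [ 62.  201.8] [ 58 198   9   8  28] [ 0.4408 -0.5585  0.014 ]
scene [ 79.6 206.6] [ 
[... 597 characters left out ...]
56.5] [ 23 252  16  10 108] [ 0.6369 -0.5835  0.014 ]
scene [  9.1 258.6] [  2 254  16  10 108] [ 0.6372 -0.6239  0.014 ]
top [198.4 158.9] [188 149  21  21 312] [0.6501 0.1929 0.014 ]
top [232.1 163.5] [222 153  22  22 325] [0.6387 0.0993 0.014 ]
top [266.1 168.3] [256 158  22  21 321] [0.6271 0.0051 0.014 ]
top [299.4 173. ] [290 163  21  21 295] [ 0.6158 -0.0868  0.014 ]
top [123.  195.2] [120 192   7   7  41] [0.5459 0.3996 0.014 ]
top [415.1 196.3] [412 194   7   5  23] [ 0.5571 -0.4099  0.014 ]
top [310.2 232. ] [307 229   8   7  48] [ 0.4539 -0.1185  0.014 ]
top [221.1 234.5] [217 231   9   8  58] [0.443  0.1243 0.014 ]
top [441.4 263.3] [438 260   8   7  46] [ 0.3722 -0.4842  0.014 ]
```

```bash
python3 - <<'E'
from h import *
ds={n:arm.snapshot(n) for n in("scene","top")}
t={'q':(123,195.2),'s':(310.2,232),'p':(221.1,234.5),'r':(415.1,196.3)}
sc={'q':(457,174),'s':(251,162),'p':(341,145),'r':(136,170)}
H=dict(q=.08,s=.105,p=.13,r=.16)
tiles=[]
for k in t:
    print(k,onz(ds['top'],t[k],H[k]).round(4),[a.round(4) for a in tri(ds['top'],t[k],ds['scene'],sc[k])])
row=[]
for n,cs in(("top",t),("scene",sc)):
    row.append(np.hstack([cv2.resize(ds[n]["pixels"][int(c[1])-20:int(c[1])+20,int(c[0])-20:int(c[0])+20],(200,200),interpolation=cv2.INTER_NEAREST) for c in cs.values()]))
cv2.imwrite("pics/crops.png",np.vstack(row)[:,:,::-1])
w=arm.snapshot("wrist"); cv2.imwrite("pics/w0.png",w["pixels"][:,:,::-1])
s=arm.read_state(); print(w["extrinsics"],w["intrinsics"],w["D"])
E
```

```text
q [0.5402 0.3771 0.08  ] [array([0.5402, 0.3776, 0.071 ]), np.float64(0.005)]
s [ 0.4528 -0.111   0.105 ] [array([ 0.453 , -0.1107,  0.0941]), np.float64(0.0023)]
p [0.4426 0.1109 0.13  ] [array([0.4426, 0.1123, 0.1174]), np.float64(0.0002)]
r [ 0.543  -0.3635  0.16  ] [array([ 0.5441, -0.3645,  0.1482]), np.float64(0.0052)]
[[ 4.26232551e-01  8.77431030e-01  2.20092253e-01  3.41473585e-01]
 [-9.04613617e-01  4.13390070e-01  1.03840525e-01 -5.58438782e-01]
 [ 1.28947563e-04 -2.43358661e-01  9.69936362e-01  3.84917830e-01]
 [ 0.00000000e+00  0.00000000e+00  0.00000000e+00  1.00000000e+00]] [[334.81305714   0.         279.42179092]
 [  0.         334.81305714 207.85276394]
 [  0.           0.           1.        ]] [-0.0413704  0.         0.         0.         0.       ]
```

View pics/crops.png

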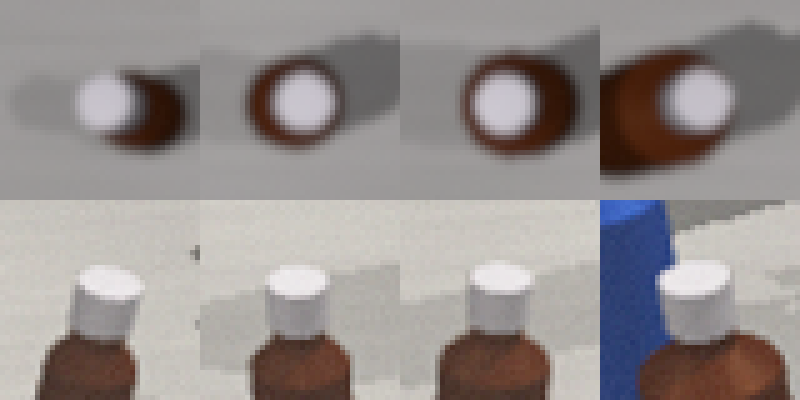

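Request:
carry_out(deltas=[[[0,0,-7,3.2,-0.7,-1.2,1],[0,0,-14,6.4,-1.4,-2.4,1],[0,0,-21,9.6,-2.1,-3.6,1],[0,0,-28,12.8,-2.8,-4.8,1],[0,0,-35,16,-3.5,-6,1]]], force=15)

```text
time_s: 0.77
tool_pos: [0.4081, -0.4869, 0.2458]
tool_rot: [3.141, 0.0, 1.057]
force: [-0.6, 0.2, -0.3]
finger_gap: 0.0941
finger_force: 0.0
```

```bash
python3 - <<'E'
from h import *
s=arm.read_state(); print(s["time_s"],s["tool_pos"].round(4),s["tool_rot"].round(3),s["q"].round(2)); print(go(.5,-.3,.25,1.449))
E
```

```text
0.7667 [ 0.4081 -0.4869  0.2458] [3.141 0.    1.057] [ 0.91  0.55 -0.13  1.48  0.08  1.11  0.25]
[ 1.000e-02  1.000e-02 -2.243e+01  2.079e+01 -1.170e+00 -4.300e-01]
```

Request:
carry_out(deltas=[[[0,0,-5.6,4.1,-0.2,0,1],[0,0,-11.2,8.2,-0.5,-0.2,1],[0,0,-16.8,12.4,-0.7,-0.2,1],[0,0,-22.4,16.6,-0.9,-0.4,1],[0,0,-22.4,20.8,-1.2,-0.4,1]]])

```text
time_s: 1.18
tool_pos: [0.5001, -0.3009, 0.2495]
tool_rot: [3.141, 0.0, 1.446]
force: [1.3, -0.0, -0.1]
finger_gap: 0.0938
finger_force: 0.0
```

Request:
carry_out(deltas=[[[0,0,0,4.1,-0.3,0.2,1],[0,0,0,8.2,-0.6,0.4,1],[0,0,0,12.3,-0.8,0.6,1],[0,0,0,16.4,-1.0,0.8,1],[0,0,0,20.5,-1.3,0.8,1]]])

```text
time_s: 1.6
tool_pos: [0.5124, -0.0957, 0.241]
tool_rot: [-3.142, 0.0, 1.442]
force: [0.7, -0.2, -0.5]
finger_gap: 0.094
finger_force: 0.0
```

Request:
carry_out(deltas=[[[0,0,0,4.1,-0.3,0.2,1],[0,0,0,8.2,-0.6,0.4,1],[0,0,0,12.3,-0.8,0.6,1],[0,0,0,16.4,-1.0,0.8,1],[0,0,0,20.5,-1.3,0.8,1]]])

```text
time_s: 2.02
tool_pos: [0.5258, 0.1092, 0.233]
tool_rot: [3.141, 0.0, 1.442]
force: [-0.3, -0.5, 0.5]
finger_gap: 0.0936
finger_force: 0.0
```

Request:
carry_out(deltas=[[[0,0,0,4.1,-0.3,0.2,1],[0,0,0,8.2,-0.6,0.4,1],[0,0,0,12.3,-0.8,0.6,1],[0,0,0,16.4,-1.0,0.8,1],[0,0,0,20.5,-1.3,0.8,1]]])

```text
time_s: 2.43
tool_pos: [0.5392, 0.314, 0.2247]
tool_rot: [-3.142, 0.001, 1.442]
force: [0.6, 0.0, 0.2]
finger_gap: 0.094
finger_force: 0.0
```

```bash
python3 - <<'E'
from h import *
s=arm.read_state(); print(s["time_s"],s["tool_pos"].round(4),s["tool_rot"].round(3),s["q"].round(2)); print(go(.54,.377,.049,1.449))
d=arm.snapshot("wrist"); cv2.imwrite("pics/w1.png",d["pixels"][:,:,::-1])
for c,st in blobs(d["pixels"].min(2)>190,60,3000): print(c.round(1),st,onz(d,c,.08).round(4))
E
```

```text
2.4333 [0.5392 0.314  0.2247] [-3.142e+00  1.000e-03  1.442e+00] [-0.37  0.57 -0.34  1.54  0.21  1.07 -0.88]
[-0.    0.04 -0.39  6.27 -0.72 17.57]
```

View pics/w1.png

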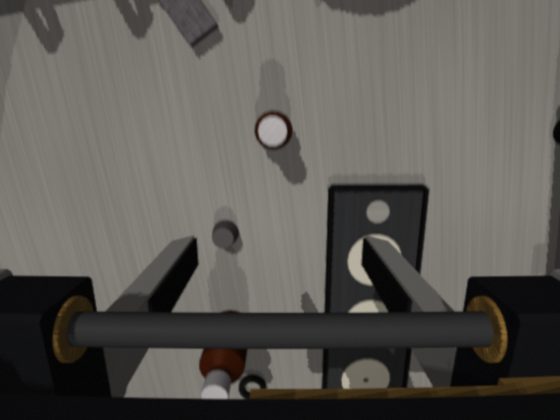

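```bash
cat >>h.py <<'E'
def cap(h,near,name="wrist",thr=None):
    d=arm.snapshot(name); g=d["pixels"].min(2); out=[]
    for c,st in blobs(g>(thr or 150),60,4000):
        p=onz(d,c,h)
        if np.hypot(*(p[:2]-near))<.05: out.append((c.round(1),st[2:],p.round(4)))
    return out
E
python3 - <<'E'
from h import *
for t in(140,155,170): print(cap(.08,(.54,.377),thr=t))
E
```

```text
[(array([276.6, 145.4]), array([ 28,  28, 591], dtype=int32), array([0.5404, 0.3757, 0.08  ]))]
[(array([276.7, 141.4]), array([ 26,  26, 543], dtype=int32), array([0.5407, 0.3752, 0.08  ]))]
[]
```

```bash
python3 - <<'E'
from h import *
s=arm.read_state(); print(s["time_s"],s["tool_pos"].round(4),s["tool_rot"].round(3)); print(go(.5405,.376,.05,1.449))
E
```

```text
2.6333 [0.5386 0.3137 0.2246] [-3.141  0.     1.446]
[-0.03  0.02 -0.2   6.21 -0.59 17.46]
```

Request:
carry_out(deltas=[[[0,0,0,3.1,-0.3,1,1],[0,0,0,6.2,-0.6,2.5,1],[0,0,0,6.2,-0.6,5,1],[0,0,0,6.2,-0.6,7.5,1],[0,0,0,6.2,-0.6,10,1]]])

```text
time_s: 3.05
tool_pos: [0.5422, 0.3727, 0.1244]
tool_rot: [3.14, 0.001, 1.441]
force: [-0.1, -0.3, -0.2]
finger_gap: 0.0937
finger_force: 0.0
```

Request:
carry_out(deltas=[[[0,0,0,0,0,2.5,1],[0,0,0,0,0,5,1],[0,0,0,0,0,6.5,1],[0,0,0,0,0,7.4,1],[0,0,0,0,0,7.4,1]]])

```text
time_s: 3.47
tool_pos: [0.541, 0.3717, 0.0492]
tool_rot: [-3.14, 0.004, 1.44]
force: [-0.4, 0.4, 0.9]
finger_gap: 0.0936
finger_force: 0.0
```

Request:
carry_out(deltas=[[[0,0,0,0,0,0,-0.2],[0,0,0,0,0,0,-0.3],[0,0,0,0,0,0,-0.35],[0,0,0,0,0,0,-0.5],[0,0,0,0,0,0,-1]]], force=20)

```text
time_s: 3.88
tool_pos: [0.5418, 0.375, 0.052]
tool_rot: [3.14, -0.001, 1.443]
force: [0.1, 0.1, 0.1]
finger_gap: 0.0639
finger_force: 0.0
```

Request:
carry_out(deltas=[[[0,0,0,0,0,0,-1],[0,0,0,0,0,0,-1],[0,0,0,0,0,0,-1],[0,0,0,0,0,0,-1],[0,0,0,0,0,0,-1]]], force=20)

```text
time_s: 4.3
tool_pos: [0.5412, 0.3747, 0.0511]
tool_rot: [-3.142, 0.0, 1.443]
force: [-0.4, 0.2, -0.0]
finger_gap: 0.0307
finger_force: 0.2
```

Request:
carry_out(deltas=[[[0,0,0,0,0,0,-1],[0,0,0,0,0,0,-1],[0,0,0,0,0,-0.5,-1],[0,0,0,0,0,-1.5,-1],[0,0,0,0,0,-3,-1]]])

```text
time_s: 4.72
tool_pos: [0.5405, 0.3739, 0.0807]
tool_rot: [-3.14, 0.002, 1.443]
force: [0.6, -0.8, -0.9]
finger_gap: 0.0292
finger_force: 20.0
```

Request:
carry_out(deltas=[[[0,0,0,0,0,-1.5,-1],[0,0,0,0,0,-2.5,-1],[0,0,0,0,0,-3,-1],[0,0,0,0,0,-3,-1],[0,0,0,0,0,-3,-1]]])

```text
time_s: 5.13
tool_pos: [0.5413, 0.3745, 0.1112]
tool_rot: [3.141, 0.0, 1.442]
force: [-0.1, -0.2, -0.9]
finger_gap: 0.0293
finger_force: 20.0
```

```bash
python3 - <<'E'
from h import *
s=arm.read_state(); print(s["time_s"],s["tool_pos"].round(4),s["tool_rot"].round(3),s["finger_gap"],s["finger_force"]); print(go(.616,-.0878,.11,1.449))
d=arm.snapshot("scene"); cv2.imwrite("pics/s2.png",d["pixels"][:,:,::-1])
print(arm.read_state()["tool_pos"])
E
```

```text
5.1333 [0.5413 0.3745 0.1112] [3.141 0.    1.442] 0.029336897645887504 19.988712966442108
[ 1.000e-02  0.000e+00 -3.700e-01 -4.489e+01  1.333e+01  1.200e-01]
[0.54096048 0.3742356  0.11060639]
```

View pics/s2.png

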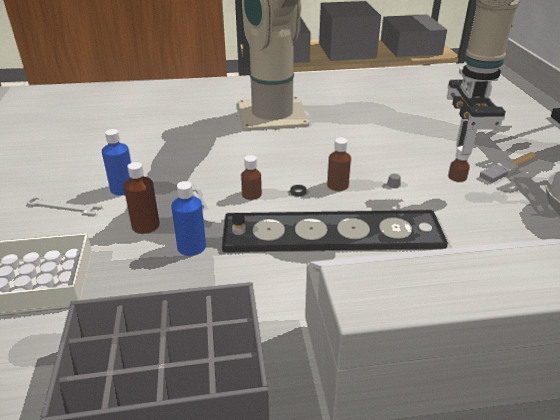

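Request:
carry_out(deltas=[[[0,0,0,-1.5,0.4,0,-1],[0,0,0,-4.5,1.3,0,-1],[0,0,0,-8,2.4,0,-1],[0,0,0,-11.5,3.4,0,-1],[0,0,0,-15,4.4,0,-1]]])

```text
time_s: 5.6
tool_pos: [0.5652, 0.2169, 0.1102]
tool_rot: [-3.14, 0.002, 1.442]
force: [1.4, 0.0, -0.8]
finger_gap: 0.0291
finger_force: 20.0
```

Request:
carry_out(deltas=[[[0,0,0,-3.5,1.0,0,-1],[0,0,0,-7,2.0,0,-1],[0,0,0,-10.5,3.1,0,-1],[0,0,0,-14,4.1,0,-1],[0,0,0,-17.5,5.2,0,-1]]])

```text
time_s: 6.02
tool_pos: [0.5938, 0.0367, 0.1104]
tool_rot: [-3.14, 0.001, 1.442]
force: [1.1, -0.0, -1.0]
finger_gap: 0.0294
finger_force: 20.0
```

Request:
carry_out(deltas=[[[0,0,0,-3.5,1.0,0,-1],[0,0,0,-7,2.1,0,-1],[0,0,0,-10,3.0,0,-1],[0,0,0,-11.8,3.5,0,-1],[0,0,0,-12.3,3.7,0,-1]]])

```text
time_s: 6.43
tool_pos: [0.6145, -0.094, 0.11]
tool_rot: [-3.14, 0.004, 1.435]
force: [-0.5, 0.4, -1.4]
finger_gap: 0.0293
finger_force: 20.0
```

```bash
python3 - <<'E'
from h import *
for i in range(4): d=arm.snapshot("top")
cv2.imwrite("pics/t3.png",d["pixels"][:,:,::-1])
s=arm.read_state(); print(s["time_s"],s["tool_pos"].round(4),s["tool_rot"].round(3),s["force"]); print(go(.616,-.0883,.0655,1.449))
E
```

```text
6.6333 [ 0.6153 -0.0845  0.1108] [-3.141e+00 -2.000e-03  1.444e+00] [-0.68777351  0.13221306 -1.72515938]
[-0.06 -0.09 -0.26 -0.38  0.12  4.53]
```

Request:
carry_out(deltas=[[[0,0,0,-0.2,0.1,0.7,-1],[0,0,0,-0.2,0.1,1.5,-1],[0,0,0,-0.2,0.1,2.5,-1],[0,0,0,-0.2,0.1,3.2,-1],[0,0,0,-0.2,0.1,3.5,-1]]])

```text
time_s: 7.05
tool_pos: [0.6154, -0.0881, 0.0741]
tool_rot: [-3.139, 0.0, 1.444]
force: [0.2, 0.4, -1.1]
finger_gap: 0.029
finger_force: 20.0
```

Request:
carry_out(deltas=[[[0,0,0,0,0,0,-1],[0,0,0,0,0,0,-1],[0,0,0,0,0,0,-1],[0,0,0,0,0,0,-1],[0,0,0,0,0,0,-1]]])

```text
time_s: 7.47
tool_pos: [0.617, -0.0889, 0.0765]
tool_rot: [3.141, 0.0, 1.442]
force: [-0.2, -0.5, -1.0]
finger_gap: 0.0295
finger_force: 20.0
```

```bash
python3 - <<'E'
from h import *
d=arm.snapshot("scene"); cv2.imwrite("pics/t4.png",cv2.resize(d["pixels"][150:270,190:350,::-1],(800,600)))
s=arm.read_state(); print(s["time_s"],s["tool_pos"].round(4),s["tool_rot"].round(3),s["force"]); print(go(.616,-.0883,.0655,1.449))
E
```

```text
7.5167 [ 0.6169 -0.0889  0.0765] [ 3.141 -0.     1.442] [-0.14336296  1.15443074 -0.72392557]
[ 0.04 -0.   -0.38  0.04 -0.1   1.1 ]
```

View pics/t4.png

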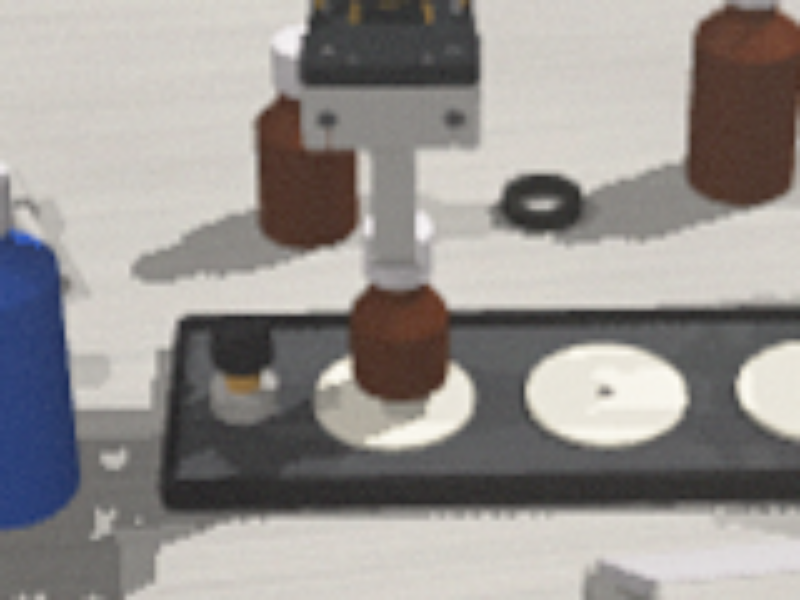

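Request:
carry_out(deltas=[[[0,0,0,0,-0.1,0.4,-1],[0,0,0,0,-0.1,0.8,-1],[0,0,0,0,-0.1,1.0,-1],[0,0,0,0,-0.1,1.1,-1],[0,0,0,0,-0.1,1.1,-1]]])

```text
time_s: 7.93
tool_pos: [0.6153, -0.0886, 0.0651]
tool_rot: [-3.141, 0.0, 1.443]
force: [-0.7, -1.1, 0.7]
finger_gap: 0.0289
finger_force: 20.0
```

```bash
python3 - <<'E'
from h import *
s=arm.read_state(); print(s["time_s"],s["tool_pos"].round(4),s["tool_rot"].round(3),s["force"])
E
```

```text
7.9333 [ 0.6153 -0.0886  0.0651] [-3.141  0.     1.443] [-0.67434    -1.09011093  0.72767365]
```

Request:
carry_out(deltas=[[[0,0,0,0,0,0,-0.2],[0,0,0,0,0,0,0.2],[0,0,0,0,0,0,0.5],[0,0,0,0,0,0,0.5],[0,0,0,0,0,0,0.5]]])

```text
time_s: 8.35
tool_pos: [0.6159, -0.0887, 0.0652]
tool_rot: [3.141, -0.0, 1.443]
force: [0.0, 0.6, 0.5]
finger_gap: 0.0593
finger_force: 0.0
```

Request:
carry_out(deltas=[[[0,0,0,0,0,-1,0.5],[0,0,0,0,0,-3,0.5],[0,0,0,0,0,-6,0.5],[0,0,0,0,0,-10,1],[0,0,0,0,0,-13,1]]])

```text
time_s: 8.77
tool_pos: [0.6163, -0.0884, 0.1984]
tool_rot: [3.139, -0.0, 1.443]
force: [1.0, -0.5, 0.1]
finger_gap: 0.0806
finger_force: 0.0
```

```bash
python3 - <<'E'
from h import *
s=arm.read_state(); print(s["time_s"],s["tool_pos"].round(4),s["tool_rot"].round(3),s["force"]); print(go(.453,-.13,.2,1.449))
for t in(140,155): print(cap(.094,(.616,-.088),thr=t))
E
```

```text
8.7667 [ 0.6163 -0.0884  0.1984] [ 3.139 -0.     1.443] [ 0.97352277 -0.5417106   0.06649438]
[  0.13  -0.03  -0.35  -6.21 -15.67  -0.2 ]
[(array([277.2, 187.5]), array([  61,   58, 1785], dtype=int32), array([ 0.6168, -0.0758,  0.094 ]))]
[(array([272.3, 187.2]), array([  59,   57, 1581], dtype=int32), array([ 0.6172, -0.0762,  0.094 ]))]
```

Request:
carry_out(deltas=[[[0,0,0,-1.2,-3.2,-0.2,1],[0,0,0,-2.5,-6.5,-0.2,1],[0,0,0,-4,-10,-0.2,1],[0,0,0,-5.5,-13.5,-0.2,1],[0,0,0,-6.2,-15.7,-0.2,1]]])

```text
time_s: 9.28
tool_pos: [0.4473, -0.1315, 0.1967]
tool_rot: [-3.138, 0.002, 1.441]
force: [0.2, -0.4, -0.0]
finger_gap: 0.0941
finger_force: 0.0
```

Request:
carry_out(deltas=[[[0,0,0,0,0,0,1],[0,0,0,0,0,0,1],[0,0,0,0,0,0,1],[0,0,0,0,0,0,1]]])

```text
time_s: 9.62
tool_pos: [0.4536, -0.1296, 0.1972]
tool_rot: [3.14, -0.001, 1.444]
force: [0.2, -0.6, -0.4]
finger_gap: 0.094
finger_force: 0.0
```

```bash
python3 - <<'E'
from h import *
d=arm.snapshot("wrist"); cv2.imwrite("pics/w5.png",d["pixels"][:,:,::-1])
for t in(140,155,170): print(cap(.105,(.453,-.111),thr=t))
s=arm.read_state(); print(s["time_s"],s["tool_pos"].round(4),s["tool_rot"].round(3)); print(go(.453,-.111,.075,1.449))
E
```

```text
[(array([275.2, 185.6]), array([ 32,  32, 811], dtype=int32), array([ 0.4526, -0.1126,  0.105 ]))]
[(array([275.4, 185.6]), array([ 32,  32, 782], dtype=int32), array([ 0.4525, -0.1126,  0.105 ]))]
[(array([275.7, 185.5]), array([ 30,  30, 725], dtype=int32), array([ 0.4525, -0.1126,  0.105 ]))]
9.8167 [ 0.4527 -0.1296  0.1969] [ 3.142e+00 -1.000e-03  1.444e+00]
[ 0.   -0.03 -0.31  1.84 -0.21 12.19]
```

View pics/w5.png

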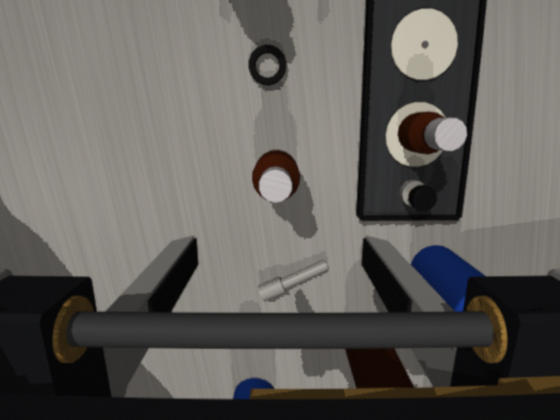

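Request:
carry_out(deltas=[[[0,0,0,1,-0.1,1.5,1],[0,0,0,1.7,-0.2,4,1],[0,0,0,1.7,-0.2,7,1],[0,0,0,1.7,-0.2,10,1],[0,0,0,1.7,-0.2,12.2,1]]])

```text
time_s: 10.23
tool_pos: [0.4518, -0.1124, 0.0731]
tool_rot: [-3.14, -0.001, 1.443]
force: [-0.3, -0.8, 0.3]
finger_gap: 0.0938
finger_force: 0.0
```

Request:
carry_out(deltas=[[[0,0,0,0,0,0,0.5],[0,0,0,0,0,0,0],[0,0,0,0,0,0,-0.3],[0,0,0,0,0,0,-0.5],[0,0,0,0,0,0,-1]]])

```text
time_s: 10.65
tool_pos: [0.4534, -0.1132, 0.0764]
tool_rot: [3.139, 0.0, 1.442]
force: [-0.0, 0.1, -0.7]
finger_gap: 0.064
finger_force: 0.0
```

Request:
carry_out(deltas=[[[0,0,0,0,0,0,-1],[0,0,0,0,0,0,-1],[0,0,0,0,0,0,-1],[0,0,0,0,0,0,-1],[0,0,0,0,0,0,-1]]])

```text
time_s: 11.07
tool_pos: [0.4523, -0.113, 0.0752]
tool_rot: [3.141, 0.0, 1.442]
force: [-0.5, -0.1, 0.2]
finger_gap: 0.0305
finger_force: 0.0
```

Request:
carry_out(deltas=[[[0,0,0,0,0,0,-1],[0,0,0,0,0,0,-1],[0,0,0,0,0,0,-1]]])

```text
time_s: 11.32
tool_pos: [0.4522, -0.113, 0.0752]
tool_rot: [3.142, 0.0, 1.443]
force: [-0.5, 0.5, 1.9]
finger_gap: 0.0294
finger_force: 20.0
```

```bash
python3 - <<'E'
from h import *
P=np.array([arm.read_state()["tool_pos"]]); print(P.round(4)); print(go(.6275,.0045,.125,1.449))
E
```

```text
[[ 0.4522 -0.113   0.0752]]
[ 0.    0.   -0.37 13.89 15.88 -4.98]
```

Request:
carry_out(deltas=[[[0,0,0,0,0,-0.7,-1],[0,0,0,0,0,-2,-1],[0,0,0,0,0,-3.5,-1],[0,0,0,1,0.5,-4.6,-1],[0,0,0,3,1,-5,-1]]])

```text
time_s: 11.73
tool_pos: [0.4663, -0.0868, 0.1266]
tool_rot: [3.14, 0.002, 1.438]
force: [-0.5, 0.5, -1.9]
finger_gap: 0.0296
finger_force: 20.0
```

Request:
carry_out(deltas=[[[0,0,0,2.8,1.5,0,-1],[0,0,0,5.6,3.2,0,-1],[0,0,0,8,5.5,0,-1],[0,0,0,10,8,0,-1],[0,0,0,10.9,10.5,0,-1]]])

```text
time_s: 12.15
tool_pos: [0.5851, 0.0146, 0.1257]
tool_rot: [3.141, -0.003, 1.447]
force: [-0.1, 0.7, -1.1]
finger_gap: 0.0299
finger_force: 20.0
```

Request:
carry_out(deltas=[[[0,0,0,0,2,0,-1],[0,0,0,0,3.6,0,-1],[0,0,0,0,4.4,0,-1],[0,0,0,0,4.4,0,-1],[0,0,0,0,4.4,0,-1]]])

```text
time_s: 12.57
tool_pos: [0.6266, 0.0045, 0.1248]
tool_rot: [-3.14, 0.0, 1.442]
force: [-1.0, -0.1, -1.7]
finger_gap: 0.0295
finger_force: 20.0
```

Request:
carry_out(deltas=[[[0,0,0,0,0,0.5,-1],[0,0,0,0,0,1.2,-1],[0,0,0,0,0,2,-1],[0,0,0,0,0,2.5,-1],[0,0,0,0,0,2.5,-1]]])

```text
time_s: 12.98
tool_pos: [0.6261, 0.0044, 0.0984]
tool_rot: [-3.138, 0.001, 1.443]
force: [1.1, -0.5, -1.9]
finger_gap: 0.0293
finger_force: 20.0
```

Request:
carry_out(deltas=[[[0,0,0,0,0,0,-1],[0,0,0,0,0,0,-1],[0,0,0,0,0,0,-1]]])

```text
time_s: 13.23
tool_pos: [0.628, 0.0046, 0.1004]
tool_rot: [3.141, -0.0, 1.443]
force: [-0.2, -0.1, -1.7]
finger_gap: 0.0294
finger_force: 20.0
```

```bash
python3 - <<'E'
from h import *
s=arm.read_state(); print(s["tool_pos"].round(4),s["force"]); print(go(.6275,.0045,.0893,1.449))
E
```

```text
[0.628  0.0046 0.1004] [-0.23025343 -0.0610977  -1.67859394]
[ 0.04 -0.01 -0.36 -0.02 -0.05  1.11]
```

Request:
carry_out(deltas=[[[0,0,0,0,0,0.4,-1],[0,0,0,0,0,0.8,-1],[0,0,0,0,0,1.1,-1],[0,0,0,0,0,1.1,-1],[0,0,0,0,0,1.1,-1]]])

```text
time_s: 13.65
tool_pos: [0.6276, 0.0047, 0.0889]
tool_rot: [-3.141, -0.0, 1.443]
force: [-0.4, 0.3, -0.9]
finger_gap: 0.0292
finger_force: 20.0
```

Request:
carry_out(deltas=[[[0,0,0,0,0,0,-0.2],[0,0,0,0,0,0,0.2],[0,0,0,0,0,0,0.5],[0,0,0,0,0,0,0.5],[0,0,0,0,0,0,0.5]]])

```text
time_s: 14.07
tool_pos: [0.6278, 0.0046, 0.0891]
tool_rot: [3.141, -0.0, 1.443]
force: [0.4, -0.0, -0.0]
finger_gap: 0.0589
finger_force: 0.0
```

Request:
carry_out(deltas=[[[0,0,0,0,0,-1,0.5],[0,0,0,0,0,-3,0.5],[0,0,0,0,0,-6,0.5],[0,0,0,0,0,-10,1],[0,0,0,0,0,-13,1]]])

```text
time_s: 14.48
tool_pos: [0.6283, 0.0049, 0.2225]
tool_rot: [3.139, -0.001, 1.443]
force: [0.6, 0.7, 0.2]
finger_gap: 0.0804
finger_force: 0.0
```

Request:
carry_out(deltas=[[[0,0,0,1.4,-4,0,1],[0,0,0,2.8,-8,0,1],[0,0,0,4.2,-12,0,1],[0,0,0,5.6,-16,0,1],[0,0,0,7,-19.4,0,1]]])

```text
time_s: 14.9
tool_pos: [0.4421, 0.0993, 0.2199]
tool_rot: [3.141, 0.0, 1.442]
force: [0.0, 1.1, 0.3]
finger_gap: 0.0942
finger_force: 0.0
```

Request:
carry_out(deltas=[[[0,0,0,0,0,0,1],[0,0,0,0,0,0,1],[0,0,0,0,0,0,1],[0,0,0,0,0,0,1]]])

```text
time_s: 15.23
tool_pos: [0.4458, 0.0983, 0.2195]
tool_rot: [3.14, -0.0, 1.441]
force: [0.7, -0.1, 0.4]
finger_gap: 0.0942
finger_force: 0.0
```

```bash
python3 - <<'E'
from h import *
d=arm.snapshot("wrist"); cv2.imwrite("pics/w6.png",d["pixels"][:,:,::-1])
for t in(140,155,170): print(cap(.13,(.4426,.111),thr=t))
s=arm.read_state(); print(s["time_s"],s["tool_pos"].round(4),s["tool_rot"].round(3)); print(go(.4426,.111,.1,1.449))
E
```

```text
[(array([273.5, 192.1]), array([ 32,  32, 798], dtype=int32), array([0.4426, 0.11  , 0.13  ]))]
[(array([273.7, 192.2]), array([ 31,  31, 750], dtype=int32), array([0.4426, 0.1099, 0.13  ]))]
[(array([274.3, 189.9]), array([ 29,  29, 499], dtype=int32), array([0.4431, 0.1119, 0.13  ]))]
15.4333 [0.4449 0.0983 0.2189] [-3.141 -0.     1.441]
[-1.000e-02 -1.000e-02 -4.500e-01  1.220e+00 -3.900e-01  1.189e+01]
```

View pics/w6.png

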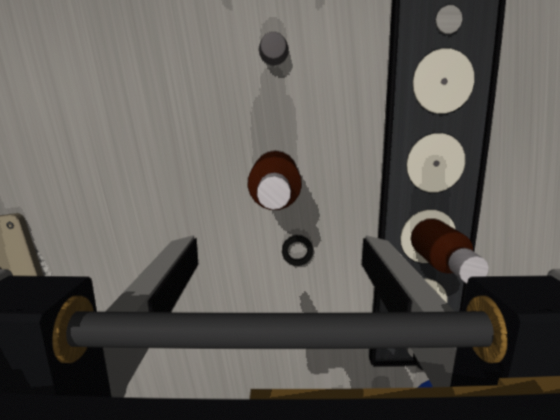

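Request:
carry_out(deltas=[[[0,0,0,0.6,-0.2,1.5,1],[0,0,0,1.2,-0.3,4,1],[0,0,0,1.2,-0.3,7,1],[0,0,0,1.2,-0.3,10,1],[0,0,0,1.2,-0.3,11.9,1]]], force=25)

```text
time_s: 15.85
tool_pos: [0.4419, 0.1105, 0.0977]
tool_rot: [-3.139, 0.001, 1.442]
force: [-0.5, 0.2, -0.3]
finger_gap: 0.094
finger_force: 0.0
```

Request:
carry_out(deltas=[[[0,0,0,0,0,0,0.5],[0,0,0,0,0,0,0],[0,0,0,0,0,0,-0.3],[0,0,0,0,0,0,-0.5],[0,0,0,0,0,0,-1]]])

```text
time_s: 16.27
tool_pos: [0.4439, 0.1113, 0.1013]
tool_rot: [3.139, -0.001, 1.442]
force: [0.5, -0.7, 0.5]
finger_gap: 0.064
finger_force: 0.0
```

Request:
carry_out(deltas=[[[0,0,0,0,0,0,-1],[0,0,0,0,0,0,-1],[0,0,0,0,0,0,-1],[0,0,0,0,0,0,-1],[0,0,0,0,0,0,-1]]])

```text
time_s: 16.68
tool_pos: [0.4428, 0.1111, 0.1002]
tool_rot: [3.141, -0.0, 1.443]
force: [-0.3, 0.2, 0.8]
finger_gap: 0.0305
finger_force: 0.4
```

Request:
carry_out(deltas=[[[0,0,0,0,0,0,-1],[0,0,0,0,0,0,-1],[0,0,0,0,0,0,-1]]])

```text
time_s: 16.93
tool_pos: [0.4428, 0.1111, 0.1001]
tool_rot: [-3.142, 0.0, 1.443]
force: [-0.2, 0.4, 1.8]
finger_gap: 0.0293
finger_force: 25.0
```

```bash
python3 - <<'E'
from h import *
s=arm.read_state(); print(s["tool_pos"].round(4),s["finger_force"]); print(go(.639,.099,.15,1.449))
E
```

```text
[0.4428 0.1111 0.1001] 25.000943541526794
[-0.    0.   -0.37  1.3  19.62 -4.99]
```

Request:
carry_out(deltas=[[[0,0,0,0,0,-0.7,-1],[0,0,0,0,0,-2,-1],[0,0,0,0,0,-3.5,-1],[0,0,0,0.2,0.5,-4.6,-1],[0,0,0,0.6,2,-5,-1]]])

```text
time_s: 17.35
tool_pos: [0.4621, 0.1143, 0.1517]
tool_rot: [-3.141, 0.001, 1.443]
force: [0.2, -0.4, -1.7]
finger_gap: 0.0289
finger_force: 25.0
```

Request:
carry_out(deltas=[[[0,0,0,0.2,2.5,0,-1],[0,0,0,0.4,5.5,0,-1],[0,0,0,0.6,8.5,0,-1],[0,0,0,0.7,11.5,0,-1],[0,0,0,0.7,14.3,0,-1]]])

```text
time_s: 17.77
tool_pos: [0.6074, 0.103, 0.1502]
tool_rot: [-3.141, -0.0, 1.443]
force: [0.0, -0.5, -2.0]
finger_gap: 0.0294
finger_force: 25.0
```

Request:
carry_out(deltas=[[[0,0,0,0,2,0,-1],[0,0,0,0,3,0,-1],[0,0,0,0,3.3,0,-1],[0,0,0,0,3.3,0,-1],[0,0,0,0,3.3,0,-1]]])

```text
time_s: 18.18
tool_pos: [0.6376, 0.0991, 0.1498]
tool_rot: [-3.14, 0.0, 1.443]
force: [0.3, 0.2, -2.3]
finger_gap: 0.0292
finger_force: 25.0
```

Request:
carry_out(deltas=[[[0,0,0,0,0,0.5,-1],[0,0,0,0,0,1.2,-1],[0,0,0,0,0,2,-1],[0,0,0,0,0,2.5,-1],[0,0,0,0,0,2.5,-1]]])

```text
time_s: 18.6
tool_pos: [0.6373, 0.0986, 0.1233]
tool_rot: [-3.139, 0.001, 1.443]
force: [-0.6, -1.2, -2.1]
finger_gap: 0.0292
finger_force: 25.0
```

Request:
carry_out(deltas=[[[0,0,0,0,0,0,-1],[0,0,0,0,0,0,-1],[0,0,0,0,0,0,-1]]])

```text
time_s: 18.85
tool_pos: [0.6392, 0.0991, 0.1254]
tool_rot: [3.141, -0.0, 1.443]
force: [0.6, -0.1, -2.5]
finger_gap: 0.0293
finger_force: 25.0
```

```bash
python3 - <<'E'
from h import *
s=arm.read_state(); print(s["tool_pos"].round(4),s["force"]); print(go(.639,.099,.1142,1.449))
E
```

```text
[0.6392 0.0991 0.1254] [ 0.55264411 -0.05917968 -2.51711888]
[ 0.04 -0.01 -0.36 -0.01 -0.02  1.12]
```

Request:
carry_out(deltas=[[[0,0,0,0,0,0.4,-1],[0,0,0,0,0,0.8,-1],[0,0,0,0,0,1.1,-1],[0,0,0,0,0,1.1,-1],[0,0,0,0,0,1.1,-1]]])

```text
time_s: 19.27
tool_pos: [0.6387, 0.099, 0.1139]
tool_rot: [-3.141, 0.0, 1.443]
force: [-0.7, 0.5, -1.5]
finger_gap: 0.029
finger_force: 25.0
```

Request:
carry_out(deltas=[[[0,0,0,0,0,0,-0.2],[0,0,0,0,0,0,0.2],[0,0,0,0,0,0,0.5],[0,0,0,0,0,0,0.5],[0,0,0,0,0,0,0.5]]])

```text
time_s: 19.68
tool_pos: [0.639, 0.0989, 0.1142]
tool_rot: [3.141, -0.0, 1.443]
force: [0.7, 0.1, -0.1]
finger_gap: 0.0593
finger_force: 0.0
```

Request:
carry_out(deltas=[[[0,0,0,0,0,-1,0.5],[0,0,0,0,0,-3,0.5],[0,0,0,0,0,-6,0.5],[0,0,0,0,0,-10,1],[0,0,0,0,0,-14,1]]])

```text
time_s: 20.1
tool_pos: [0.6381, 0.0988, 0.2559]
tool_rot: [-3.14, 0.0, 1.443]
force: [1.5, -0.1, -0.4]
finger_gap: 0.0805
finger_force: 0.0
```

Request:
carry_out(deltas=[[[0,0,0,-3.2,-0.7,0,1],[0,0,0,-6.4,-1.5,0,1],[0,0,0,-9.6,-2.2,0,1],[0,0,0,-12.8,-3,0,1],[0,0,0,-16,-3.7,0,1]]])

```text
time_s: 20.52
tool_pos: [0.581, -0.0563, 0.2552]
tool_rot: [3.14, 0.0, 1.443]
force: [0.5, -0.5, 0.9]
finger_gap: 0.0938
finger_force: 0.0
```

Request:
carry_out(deltas=[[[0,0,0,-3.2,0,0,1],[0,0,0,-6.4,0,0,1],[0,0,0,-9.6,0,0,1],[0,0,0,-12.8,0,0,1],[0,0,0,-16,0,0,1]]])

```text
time_s: 20.93
tool_pos: [0.561, -0.2152, 0.2552]
tool_rot: [3.14, 0.0, 1.443]
force: [0.6, 0.3, 0.1]
finger_gap: 0.0941
finger_force: 0.0
```

Request:
carry_out(deltas=[[[0,0,0,-3.2,0,0,1],[0,0,0,-6.4,0,0,1],[0,0,0,-9.6,0,0,1],[0,0,0,-12.8,0,0,1],[0,0,0,-16.5,0,0,1]]])

```text
time_s: 21.35
tool_pos: [0.5404, -0.3777, 0.2553]
tool_rot: [3.14, -0.001, 1.444]
force: [0.3, 0.8, 0.2]
finger_gap: 0.0935
finger_force: 0.0
```

Request:
carry_out(deltas=[[[0,0,0,0,0,0,1],[0,0,0,0,0,0,1],[0,0,0,0,0,0,1],[0,0,0,0,0,0,1]]])

```text
time_s: 21.68
tool_pos: [0.5409, -0.3755, 0.2547]
tool_rot: [3.141, -0.001, 1.445]
force: [0.5, 0.0, -0.1]
finger_gap: 0.0939
finger_force: 0.0
```

```bash
python3 - <<'E'
from h import *
d=arm.snapshot("wrist"); cv2.imwrite("pics/w7.png",d["pixels"][:,:,::-1])
for t in(140,155,170): print(cap(.16,(.543,-.3635),thr=t))
s=arm.read_state(); print(s["time_s"],s["tool_pos"].round(4),s["tool_rot"].round(3)); print(go(.543,-.3635,.13,1.449))
E
```

```text
[(array([281.4, 190.9]), array([ 32,  31, 771], dtype=int32), array([ 0.5449, -0.3646,  0.16  ]))]
[(array([281.4, 190.8]), array([ 30,  31, 723], dtype=int32), array([ 0.5448, -0.3646,  0.16  ]))]
[(array([280.4, 190.8]), array([ 29,  29, 570], dtype=int32), array([ 0.5438, -0.3648,  0.16  ]))]
21.8833 [ 0.5407 -0.3761  0.2544] [ 3.141 -0.     1.445]
[ 2.000e-02 -1.000e-02 -2.600e-01  1.280e+00  7.000e-02  1.244e+01]
```

View pics/w7.png

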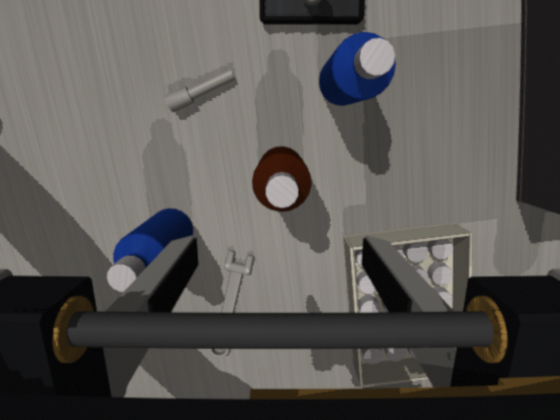

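Request:
carry_out(deltas=[[[0,0,0,0.6,0.1,1.5,1],[0,0,0,1.2,0.2,4,1],[0,0,0,1.2,0.2,7,1],[0,0,0,1.2,0.2,10,1],[0,0,0,1.2,0.2,12.4,1]]], force=30)

```text
time_s: 22.3
tool_pos: [0.5433, -0.3646, 0.1283]
tool_rot: [-3.14, -0.001, 1.444]
force: [0.1, -1.1, 0.1]
finger_gap: 0.0943
finger_force: 0.0
```

Request:
carry_out(deltas=[[[0,0,0,0,0,0,0.5],[0,0,0,0,0,0,0],[0,0,0,0,0,0,-0.3],[0,0,0,0,0,0,-0.5],[0,0,0,0,0,0,-1]]])

```text
time_s: 22.72
tool_pos: [0.5449, -0.3663, 0.1321]
tool_rot: [3.138, 0.001, 1.442]
force: [-0.7, 1.0, 0.0]
finger_gap: 0.0639
finger_force: 0.0
```

Request:
carry_out(deltas=[[[0,0,0,0,0,0,-1],[0,0,0,0,0,0,-1],[0,0,0,0,0,0,-1],[0,0,0,0,0,0,-1],[0,0,0,0,0,0,-1]]])

```text
time_s: 23.13
tool_pos: [0.5437, -0.3657, 0.1302]
tool_rot: [3.141, 0.0, 1.443]
force: [0.9, -0.3, 1.1]
finger_gap: 0.0305
finger_force: 0.4
```

Request:
carry_out(deltas=[[[0,0,0,0,0,0,-1],[0,0,0,0,0,0,-1],[0,0,0,0,0,0,-1]]])

```text
time_s: 23.38
tool_pos: [0.5438, -0.3657, 0.1302]
tool_rot: [3.141, 0.0, 1.443]
force: [0.6, 0.3, 0.2]
finger_gap: 0.029
finger_force: 30.0
```

```bash
python3 - <<'E'
from h import *
s=arm.read_state(); print(s["tool_pos"].round(4),s["finger_force"]); print(go(.5,-.1,.18,1.449),go(.65,.193,.18,1.449))
E
```

```text
[ 0.5438 -0.3657  0.1302] 29.99964416027069
[ 2.00e-02  0.00e+00 -3.70e-01  2.58e+01 -7.74e+00 -4.99e+00] [ 2.000e-02  0.000e+00 -3.700e-01  5.677e+01  3.390e+00 -4.990e+00]
```

Request:
carry_out(deltas=[[[0,0,0,0,0,-0.7,-1],[0,0,0,0,0,-2,-1],[0,0,0,0,0,-3.5,-1],[0,0,0,0.5,-0.5,-4.6,-1],[0,0,0,1.5,-2,-5,-1]]])

```text
time_s: 23.8
tool_pos: [0.5278, -0.3494, 0.1818]
tool_rot: [3.137, 0.001, 1.442]
force: [0.5, -0.8, -2.7]
finger_gap: 0.0287
finger_force: 30.0
```

Request:
carry_out(deltas=[[[0,0,0,2,-2,0,-1],[0,0,0,4.5,-4,0,-1],[0,0,0,7.5,-6,0,-1],[0,0,0,10.7,-7,0,-1],[0,0,0,14,-7,0,-1]]])

```text
time_s: 24.22
tool_pos: [0.47, -0.1994, 0.1802]
tool_rot: [-3.138, 0.001, 1.44]
force: [1.7, 0.3, -3.1]
finger_gap: 0.029
finger_force: 30.0
```

Request:
carry_out(deltas=[[[0,0,0,3.3,0,0,-1],[0,0,0,6.6,0,0,-1],[0,0,0,10,0,0,-1],[0,0,0,13.4,0,0,-1],[0,0,0,16.8,0,0,-1]]])

```text
time_s: 24.63
tool_pos: [0.4948, -0.0322, 0.1805]
tool_rot: [-3.141, 0.0, 1.442]
force: [1.1, 0.7, -2.5]
finger_gap: 0.029
finger_force: 30.0
```

Request:
carry_out(deltas=[[[0,0,0,3.4,0,0,-1],[0,0,0,6.8,0,0,-1],[0,0,0,10.2,0,0,-1],[0,0,0,13.6,0,0,-1],[0,0,0,17,0,0,-1]]])

```text
time_s: 25.05
tool_pos: [0.5165, 0.1363, 0.1804]
tool_rot: [-3.141, 0.001, 1.443]
force: [1.3, -0.5, -2.8]
finger_gap: 0.029
finger_force: 30.0
```

Request:
carry_out(deltas=[[[0,0,0,3,0.5,0,-1],[0,0,0,5.5,2,0,-1],[0,0,0,7,4.5,0,-1],[0,0,0,7.4,7.5,0,-1],[0,0,0,7.4,10,0,-1]]])

```text
time_s: 25.47
tool_pos: [0.6266, 0.1979, 0.1804]
tool_rot: [3.141, -0.001, 1.446]
force: [0.3, -0.4, -1.9]
finger_gap: 0.0291
finger_force: 30.0
```

Request:
carry_out(deltas=[[[0,0,0,0,1.5,0,-1],[0,0,0,0,2.3,0,-1],[0,0,0,0,2.4,0,-1],[0,0,0,0,2.4,0,-1],[0,0,0,0,2.4,0,-1]]])

```text
time_s: 25.88
tool_pos: [0.6482, 0.1928, 0.1801]
tool_rot: [-3.14, 0.0, 1.444]
force: [0.0, -1.0, -2.2]
finger_gap: 0.0288
finger_force: 30.0
```

Request:
carry_out(deltas=[[[0,0,0,0,0,0.5,-1],[0,0,0,0,0,1.2,-1],[0,0,0,0,0,2,-1],[0,0,0,0,0,2.5,-1],[0,0,0,0,0,2.5,-1]]])

```text
time_s: 26.3
tool_pos: [0.6484, 0.1917, 0.1531]
tool_rot: [-3.138, 0.002, 1.443]
force: [-1.1, -0.0, -3.2]
finger_gap: 0.0289
finger_force: 30.0
```

Request:
carry_out(deltas=[[[0,0,0,0,0,0,-1],[0,0,0,0,0,0,-1],[0,0,0,0,0,0,-1]]])

```text
time_s: 26.55
tool_pos: [0.6502, 0.1925, 0.1554]
tool_rot: [3.141, -0.0, 1.443]
force: [-0.3, 0.6, -3.1]
finger_gap: 0.0292
finger_force: 30.0
```

```bash
python3 - <<'E'
from h import *
s=arm.read_state(); print(s["tool_pos"].round(4),s["force"]); print(go(.65,.1925,.1442,1.449))
E
```

```text
[0.6502 0.1925 0.1554] [-0.30075291  0.55353717 -3.09408223]
[ 0.03 -0.02 -0.37  0.   -0.02  1.12]
```

Lower, release, rise, and back off toward the robot for a clear check.

Request:
carry_out(deltas=[[[0,0,0,0,0,0.4,-1],[0,0,0,0,0,0.8,-1],[0,0,0,0,0,1.1,-1],[0,0,0,0,0,1.1,-1],[0,0,0,0,0,1.1,-1]]])

```text
time_s: 26.97
tool_pos: [0.6502, 0.1922, 0.1441]
tool_rot: [3.141, -0.0, 1.442]
force: [0.8, 0.2, -1.8]
finger_gap: 0.0291
finger_force: 30.0
```

Request:
carry_out(deltas=[[[0,0,0,0,0,0,-0.2],[0,0,0,0,0,0,0.2],[0,0,0,0,0,0,0.5],[0,0,0,0,0,0,0.5],[0,0,0,0,0,0,0.5]]])

```text
time_s: 27.38
tool_pos: [0.6499, 0.1924, 0.1443]
tool_rot: [3.141, -0.0, 1.443]
force: [0.6, 0.4, 0.4]
finger_gap: 0.0591
finger_force: 0.0
```

Request:
carry_out(deltas=[[[0,0,0,0,0,-1,0.5],[0,0,0,0,0,-3,0.5],[0,0,0,0,0,-6,0.5],[0,0,0,0,0,-9,0.5],[0,0,0,0,0,-12,0.5]]])

```text
time_s: 27.8
tool_pos: [0.6497, 0.1924, 0.2662]
tool_rot: [3.141, -0.0, 1.443]
force: [0.5, 0.0, 0.3]
finger_gap: 0.0709
finger_force: 0.0
```

Request:
carry_out(deltas=[[[0,0,0,3,-3,0,0.5],[0,0,0,6,-6,0,0.5],[0,0,0,9,-9,0,0.5],[0,0,0,11,-12,0,0.5],[0,0,0,12,-15,0,0.5]]])

```text
time_s: 28.22
tool_pos: [0.514, 0.3348, 0.2651]
tool_rot: [-3.141, -0.003, 1.446]
force: [-0.2, 0.0, -0.2]
finger_gap: 0.0705
finger_force: 0.0
```

```bash
python3 - <<'E'
from h import *
d=arm.snapshot("scene"); t=arm.snapshot("top")
a=cv2.resize(d["pixels"][130:270,200:460],(780,420)); b=cv2.resize(t["pixels"][120:210,140:360],(440,180))
a=np.vstack([a,np.pad(b,((0,0),(0,340),(0,0)))]); cv2.imwrite("pics/end.png",a[:,:,::-1])
pads=[(.616,-.088),(.6273,.005),(.6388,.0993),(.650,.193)]
for p,h in zip(pads,(.08,.105,.13,.16)):
    g=t["pixels"].min(2)>175
    for c,s in blobs(g,15,1500):
        q=onz(t,c,.014+h)
        if np.hypot(*(q[:2]-p))<.04: print(p,h,c.round(1),s[2:],q.round(4))
E
```

```text
(0.616, -0.088) 0.08 [300.2 181.6] [21 10 69] [ 0.582  -0.0848  0.094 ]
```

View pics/end.png

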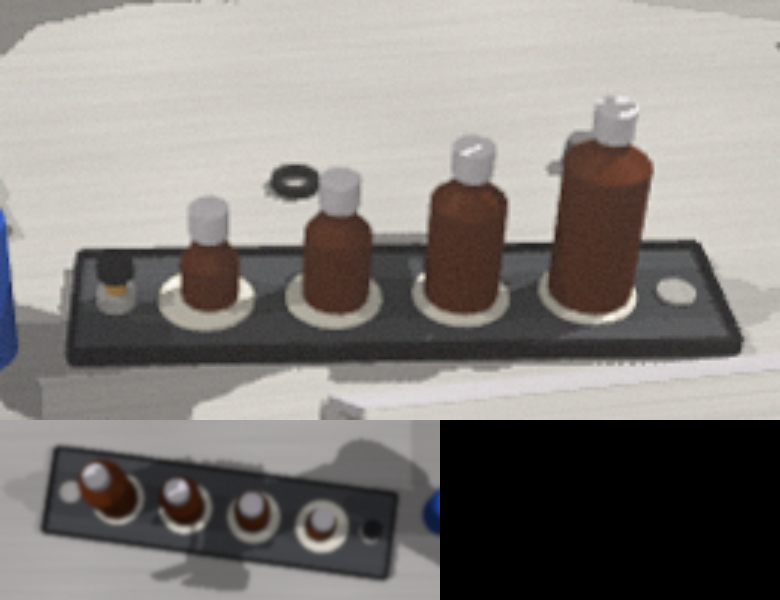

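The picture shows all four bottles upright on their pads, each in the middle. Heights rise from the drain tap (crop 115,270) to the steel disc (677,290), and the gripper is well clear.

```bash
python3 -c "
from rig import arm
print(arm.hand_in())"
```

```text
the job is handed in; nothing more can be done
None
```

The four amber bottles stand upright on their pads, shortest next to the drain tap through to tallest at the far end; none fell, and the job was handed in at about 28 s (no verdict came back).

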